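# Ruler out of the desk box, held over the pad

## Robot

A 6-joint arm with a two-finger parallel gripper is mounted at the origin on the work surface. World frame = base frame: x ahead of the robot, y to its left, z up, the work surface at z = 0. Lengths are in mm, angles in rad, forces in N, time in s.
With the tool pointing down it reaches from about 400 to 925 mm from the base axis. Payload 12.5 kg.
Tool frame: the origin (TCP) lies at the very end of the fingers, on their centre line; the grasp point (between the pads) lies 19 mm behind it (env.tcp_to_grasp is the distance from the TCP to the grasp point, in mm); z points along the fingers, x is the direction in which the jaws open and shut, and the axes are right-handed (so a half turn about z gives the same grasp; the last joint's range is limited). The gripper opens to 95 mm and grips with 3 to 60 N. Pads are 20 mm wide; open, the fingers measure 119 mm over their backs; the gripper's body (75 mm by 180 mm) begins 59 mm behind the grasp point.
Start: joints at [1.225, 0.491, 1.559, -0, 1.092, -0.106], TCP at [148.424, 607.138, 214.661] pointing down, gripper open.
Joint ranges: [-3.1, 3.1], [-0.84, 2.19], [0.05, 2.79], [-1.13, 4.28], [0.06, 2.93], [-2.69, 2.69]. Speed limits (rad/s): [2.22, 2.22, 2.79, 3.14, 3.14, 3.14].

## Interface

Orientations are given as [roll, pitch, yaw] about the fixed x, y, z axes, in that order (R = Rz(yaw) Ry(pitch) Rx(roll)).
In Python, from cell import env, vision, job gives the robot as it stands.
- The arm moves only by the shell command python3 -m pendant 'ROWS' [OPENING]. ROWS is JSON, a list of rows, each a list of 4 numbers: the shift along the tool's x, y, z in mm, then the turn about the tool's z in degrees. In form: [[tx, ty, tz, turn], ...]. A call has 1 to 8 rows; each row is the pose to reach, as a shift and turn from the pose measured when the call began, along the tool's axes at that moment; what a row does not reach only later rows make up. A row lasts 1/8 s, in which the tool goes at most 62.5 mm and 10.7 degrees, less where a joint would pass 70% of its speed; a pose out of reach is approached as far as the arm can. A call with a gripper value outside its range is refused whole. OPENING is the closure, from 0 (fully open) to 1 (shut), set as the call begins (- or left out, the last holds). The fingers move at their own pace and stop on an object; the grip force is fixed at half the most. Time passes only in rows, so rows that repeat a pose let the fingers close. It gives the time, the measured TCP pose, the force and the opening at its end, in the units of the state.
- env.state(): the state, without advancing time (a new reading comes with each control period).
- vision.read_camera(name): name is "side" or "top" or "wrist"; returns a dict with "pixels" (420x560x3 uint8, red, green, blue), "intrinsics" (3x3 intrinsics, pixels), "R" (3x3) and "t" (3): a world point X has camera coordinates R X + t; the wrist camera has in their place "tool_from_camera" (4x4, takes a point from camera to tool coordinates, whose origin is the TCP and whose axes are the tool frame's). Camera axes: x right, y down, z forward; pixel columns grow to the right and rows downward; lengths in mm; the calibration is good to about 2 mm. A picture is of the moment at which its call begins: read the wrist's pose just before it. There is no depth.
- job.job_done(): hands the job in, once; it reports no verdict.
Trained networks look in a picture, given as the dict that the camera call returned (one of the last four; its "shot" number tells which), for a name from the list of things; names that differ only in an ending like _2 or _b are one class to them, and where a whole thing is asked for, a point or a joint stands for the part that bears it (a point fixed in the world has none). Each returns a list of dicts, best first, with "confidence" (0 to 1); they miss things now and then, are a little off and sometimes report something else, mostly with a low value. They report only what shows in the picture. A call takes as long as a camera call.
- vision.find_in(picture, query): "at" ([x, y, z] in mm, in the coordinates of the camera as it stood for that picture, good to about 4 mm: the middle of the surface that is visible of it).
- vision.regions_of(picture, query): "pixels" (420x560 bool, what is visible of it).
The state is a dict: "t": time; "joints": joint angles; "qvel": joint speeds; "tau": joint torques, N m; "eef_pos": TCP position; "tcp_rot": TCP orientation; "ft_force": force on the tool from outside, world axes, zero at the start; "moment": the same for the moment, N m; "opening": opening from 0.0 (shut) to 1.0 (fully open).
Only numpy, scipy, OpenCV 4.12 (cv2) and the standard library are available. Lean on these libraries where they do the work, as an engineer would, in place of code of your own. Each camera call takes 0.05 s, during which the arm holds its last target.

## Task

The wooden ruler lies in the desk box and is longer than the opening in the box's top: take it out end first, tilting it through the opening, without shoving the box about or disturbing the ink bottle, the glass or the book. Then hold it level a few centimetres above the middle of the writing pad, lying along the pad's long sides and touching nothing but the gripper. Finish while still holding it there: do not put it down or let go.

Things in the scene. Friction and masses are not known exactly. Their poses are not given: they have to be found in the camera images.
- ruler_mid (a point): Centre (half-way up) of the loose wooden ruler: 220 mm long (its x axis), 28 mm wide (y), 10 mm thick (z), about 50 g, pale wood with dark tick marks on top. It starts flat on the floor of the desk box, roughly along the box, up to 35 mm off the box's middle lengthwise and up to 4 mm sideways.
- ruler_end_a (a point): Middle of the ruler's end face at its +x end (110 mm from ruler_mid).
- ruler_end_b (a point): Middle of the ruler's end face at its -x end (110 mm from ruler_mid).
- ruler: The same ruler; this origin is at the centre of its underside, axes as at ruler_mid.
- desk_box: Dark wooden desk box standing loose on the desk, 1.6 kg, outside 326 x 132 x 58 mm (x long, y, z). Origin at the centre of its underside. Walls 8 mm, floor 6 mm thick; inside 310 mm (x) by 116 mm (y), 46 mm high under the covers. Fixed covers 6 mm thick (underside 52 mm, top 58 mm above the desk) close both ends of the top; between them is an opening 150 mm along x (75 mm to each side of the middle) and 116 mm across, full inside width.
- box_opening (a point): Centre of the opening in the box's top, level with the top of the covers (58 mm above the desk); axes as the box.
- pad_top (a point): Middle of the top face of the white writing pad fixed on the desk: 210 mm (its x axis, the long side, along which faint lines run) by 150 mm (y), 12 mm thick; z up.
- ink: Bystander: small dark amber ink bottle with a black cap, 58 mm across, 62 mm high; origin at the centre of its underside, z up.
- tumbler: Bystander: empty clear glass tumbler, 76 mm across, 85 mm high; origin at the centre of its underside, z up.
- book: Bystander: white closed book lying flat, 134 (x) x 206 (y) x 30 mm; origin at the centre of its underside.

How it is judged (in metres and radians):
On the way:
1. one end of the ruler is up through the opening, above the covers, while the other is still down inside the box (((height (world z) of ruler_end_a above 0.07 m and height (world z) of ruler_end_b below 0.05 m) or (height (world z) of ruler_end_b above 0.07 m and height (world z) of ruler_end_a below 0.05 m)) and horizontal distance between ruler_mid and box_opening below 0.13 m), for 0.1 s.
At the end, for the whole second after the job is handed in: The still ruler is held by the fingers, centre within 50 mm sideways of the pad's middle and 20 to 150 mm above its top, level within 15 deg, along the pad's long side within 17 deg, touching neither pad, box nor bystanders; box and bystanders within 30 mm of their starts (horizontal distance between ruler_mid and pad_top below 0.05 m and z of ruler_mid in the frame of pad_top between 0.02 and 0.15 m and angle between ruler_mid's own x axis and vertical between 1.31 and 1.83 rad and angle between the x axis of ruler_mid and the x axis of pad_top, either way round below 0.3 rad and contact force between the fingers and ruler above 1 N and linear speed of ruler below 0.03 m/s and contact force between ruler and pad below 0.05 N and contact force between ruler and desk_box below 0.05 N and contact force between ruler and ink below 0.05 N and contact force between ruler and tumbler below 0.05 N and contact force between ruler and book below 0.05 N and distance of each of desk_box, ink, tumbler, book from where it was at the start of the episode below 0.03 m); the arm keeps its last pose, push and grip.
It fails at once if the desk box is shoved more than 30 mm or tipped more than 12 degrees (distance of desk_box from where it was at the start of the episode above 0.03 m or angle between desk_box's own z axis and vertical above 0.21 rad).
It fails at once if the ink bottle, glass or book is pushed more than 30 mm, or the bottle or glass is tipped (distance of any of ink, tumbler, book from where it was at the start of the episode above 0.03 m or angle between any of ink, tumbler's own z axis and vertical above 0.3 rad).
It also fails if it takes over 45 s, if anything falls off the work surface, if the arm or the gripper's body presses on something with over 40 N, if the wrist force passes 120 N, or if a joint passes its speed limit or range.

## Working session

There is one attempt and no reset: what is moved stays moved. The work goes in short steps, Python scripts to look and compute and a shell command to move; the robot and the scene stay as the last step left them, time stands still between calls to the robot, and variables do not carry over. Pictures are saved under pics/ and viewed, and the job is handed in when it is done.

```bash
ls; mkdir -p pics; python3 - <<'E'
from cell import env, vision, job
import cv2
s=env.state();print({k:s[k] for k in('t','eef_pos','tcp_rot','opening','ft_force')})
for n in('side','top','wrist'):
    p=vision.read_camera(n);cv2.imwrite(f'pics/{n}0.png',p['pixels'][:,:,::-1])
    for q in(['ruler','desk_box','ink','tumbler','book','pad_top'] if n!='wrist' else ['ruler','desk_box']):
        try:
            import numpy as np
            f=vision.find_in(p,q)[:2]
            for d in f:
                a=np.array(d['at'])
                print(n,q,round(d['confidence'],2),(p['R'].T@(a-p['t'])).round(0) if 'R' in p else a.round(0))
        except Exception as e: print(n,q,e)
    print(n,np.array(p['intrinsics']).round(1).tolist(), p['tool_from_camera'].round(3).tolist() if 'tool_from_camera' in p else (-p['R'].T@p['t']).round(0))
E
```

```text
pics
{'t': 0.0, 'eef_pos': array([148.34424241, 606.87900747, 214.08110306]), 'tcp_rot': array([-3.14147911e+00,  1.09130773e-03,  1.33100900e+00]), 'opening': 0.999704814507577, 'ft_force': array([-0.36416839,  0.16688008, -0.47506481])}
side ruler 0.9 [ 473. -218.   17.]
side desk_box 0.8 [ 478. -249.   57.]
side ink 0.57 [688.  53.  48.]
side tumbler 0.98 [714. 207.  59.]
side book 0.63 [690.  51.  47.]
side book 0.61 [ 734. -177.   28.]
side pad_top 0.86 [446. 177.  13.]
side [[386.2, 0.0, 279.4], [0.0, 386.2, 211.9], [0.0, 0.0, 1.0]] [ 294. -598.  812.]
top ruler 0.81 [ 477. -235.   12.]
top desk_box 0.78 [ 480. -228.   57.]
top desk_box 0.55 [688.  62.  63.]
top ink 0.67 [688.  65.  64.]
top tumbler 0.95 [733. 230.  42.]
top pad_top 0.85 [451. 183.  11.]
top [[542.7, 0.0, 279.3], [0.0, 542.7, 211.4], [0.0, 0.0, 1.0]] [ 368.  -21. 1378.]
wrist [[306.5, 0.0, 277.8], [0.0, 306.5, 209.9], [0.0, 0.0, 1.0]] [[1.0, -0.001, -0.0, -0.309], [0.001, 0.965, 0.261, -73.092], [0.0, -0.261, 0.965, -169.902], [0.0, 0.0, 0.0, 1.0]]
```

View pics/side0.png

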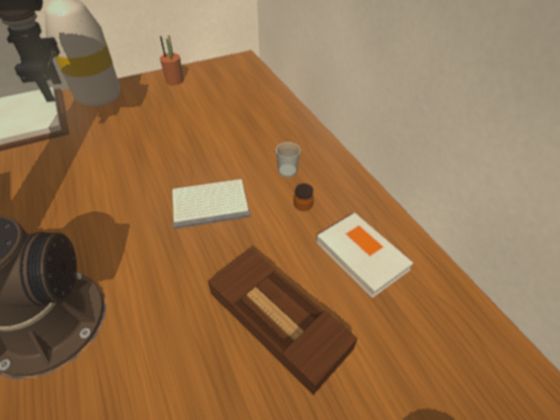

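View pics/top0.png

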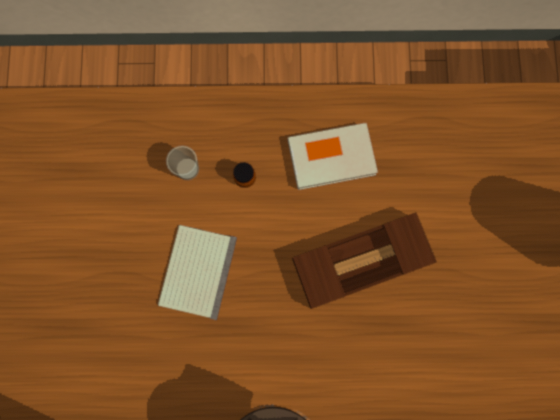

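```bash
cat > h.py <<'E'
import numpy as np, cv2
from scipy.spatial.transform import Rotation as Ro
from cell import env, vision, job
def pose():
    s=env.state(); return np.array(s['eef_pos']),Ro.from_euler('xyz',s['tcp_rot']).as_matrix(),s
def to(target,yawdeg=None):
    p,R,s=pose(); d=R.T@(np.array(target)-p); y=np.degrees(np.arctan2(R[1,0],R[0,0]))
    t=0 if yawdeg is None else (y-yawdeg+180)%360-180
    print('shift',d.round(1),'turn',round(t,1),'yaw now',round(y,1))
def cam(n):
    p,R,s=pose(); c=vision.read_camera(n)
    if n=='wrist':
        T=c['tool_from_camera']; c['Rw']=R@T[:3,:3]; c['C']=p+R@T[:3,3]
    else: c['Rw']=c['R'].T; c['C']=-c['R'].T@c['t']
    return c
def plane(c,uv,z):
    K=c['intrinsics']; uv=np.atleast_2d(uv).astype(float)
    d=np.c_[(uv[:,0]-K[0,2])/K[0,0],(uv[:,1]-K[1,2])/K[1,1],np.ones(len(uv))]@c['Rw'].T
    return c['C']+d*((z-c['C'][2])/d[:,2])[:,None]
def proj(c,X):
    X=np.atleast_2d(X); q=(X-c['C'])@c['Rw']; K=c['intrinsics']
    return np.c_[K[0,0]*q[:,0]/q[:,2]+K[0,2],K[1,1]*q[:,1]/q[:,2]+K[1,2]]
E
python3 - <<'E'
from h import *
c=cam('top')
for q,z in(('desk_box',58),('ruler',16),('pad_top',12)):
    r=vision.regions_of(c,q)
    for m in r[:1]:
        v,u=np.nonzero(m['pixels']); b=cv2.boxPoints(cv2.minAreaRect(np.c_[u,v].astype(np.float32)))
        X=plane(c,b,z); print(q,round(m['confidence'],2),len(u),b.round(0).tolist()); print(X[:,:2].round(0).tolist(),X.mean(0).round(1),'sides',np.linalg.norm(X[1]-X[0]).round(),np.linalg.norm(X[2]-X[1]).round(),'ang',np.degrees(np.arctan2(*(X[1]-X[0])[[1,0]])).round(1))
im=c['pixels'][200:320,140:450,::-1]
cv2.imwrite('pics/topcrop.png',cv2.resize(im,None,fx=2.5,fy=2.5,interpolation=cv2.INTER_CUBIC))
to([450,300,230]);to([480,-228,230],22)
E
```

```text
desk_box 0.72 6803 [[290.0, 257.0], [418.0, 210.0], [438.0, 263.0], [309.0, 310.0]]
[[484.0, -46.0], [595.0, -364.0], [464.0, -404.0], [356.0, -91.0]] [ 475.  -226.3   58. ] sides 337.0 137.0 ang -70.7
ruler 0.75 635 [[334.0, 264.0], [391.0, 245.0], [395.0, 256.0], [338.0, 275.0]]
[[468.0, -157.0], [515.0, -301.0], [487.0, -309.0], [441.0, -165.0]] [ 478. -233.   16.] sides 152.0 28.0 ang -72.3
pad_top 0.91 4945 [[158.0, 306.0], [178.0, 224.0], [236.0, 238.0], [217.0, 319.0]]
[[370.0, 281.0], [575.0, 238.0], [538.0, 88.0], [335.0, 136.0]] [454.5 185.7  12. ] sides 209.0 154.0 ang -12.0
shift [-226.8  365.9  -15.3] turn 0 yaw now 76.3
shift [-732.5  520.4  -15.4] turn 54.3 yaw now 76.3
```

View pics/topcrop.png

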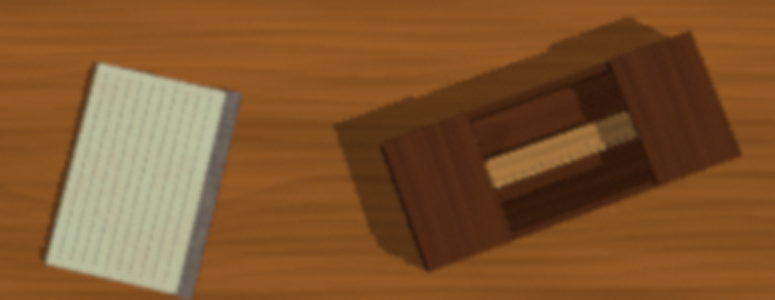

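```bash
python3 -m pendant '[[-32,52,0,0],[-64,104,0,0],[-96,156,0,0],[-128,208,0,0],[-160,260,0,0],[-192,312,0,0],[-227,366,-10,0]]'; python3 - <<'E'
from h import *
to([480,-228,225],19)
E
```

```text
t: 1.92
eef_pos: [449.3, 299.9, 224.1]
tcp_rot: [-3.141, 0.0, 1.331]
ft_force: [0.8, 0.5, -0.3]
opening: 1.002
shift [-505.5  155.2   -0.8] turn 57.3 yaw now 76.3
```

```bash
python3 -m pendant '[[-58,18,0,7],[-116,36,0,14],[-174,54,0,21],[-232,72,0,28],[-290,90,0,35],[-348,108,0,43],[-406,126,0,50],[-464,144,0,57]]' 0.47; python3 - <<'E'
from h import *
c=cam('wrist');cv2.imwrite('pics/w1.png',c['pixels'][:,:,::-1])
to([480,-228,225],19)
for q,z in(('ruler',16),):
  for m in vision.regions_of(c,q)[:2]:
        v,u=np.nonzero(m['pixels']); b=cv2.boxPoints(cv2.minAreaRect(np.c_[u,v].astype(np.float32)))
        X=plane(c,b,z); print(q,round(m['confidence'],2),len(u),b.round(0).tolist()); print(X[:,:2].round(0).tolist(),X.mean(0).round(1))
E
```

```text
t: 2.92
eef_pos: [478.9, -187.1, 224.4]
tcp_rot: [3.141, 0.0, 0.332]
ft_force: [1.9, 1.8, 0.3]
opening: 0.53
shift [-10.7  33.3  -0.6] turn -0.5 yaw now 18.5
ruler 0.75 2630 [[253.0, 160.0], [276.0, 160.0], [276.0, 279.0], [253.0, 279.0]]
[[439.0, -165.0], [466.0, -156.0], [518.0, -308.0], [488.0, -318.0]] [ 477.7 -236.9   16. ]
```

View pics/w1.png

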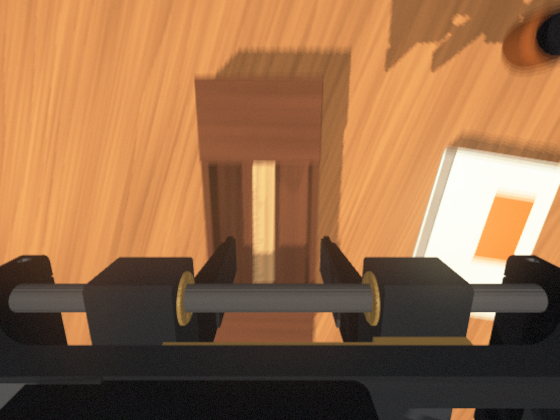

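```bash
python3 - <<'E'
from h import *
c=cam('side')
im=c['pixels'][240:395,200:365,::-1]
cv2.imwrite('pics/sidecrop.png',cv2.resize(im,None,fx=4,fy=3.8,interpolation=cv2.INTER_CUBIC))
np.save('side.npy',c['pixels'])
# fit box from top crop corners
t=cam('top')
b=np.array([(382,145),(690,32),(740,155),(428,270)])/2.5+[140,200]
X=plane(t,b,58);print(X.round(0).tolist(),X.mean(0))
o=np.array([(468,112),(610,62),(657,185),(510,235)])/2.5+[140,200]
X=plane(t,o,58);print(X.round(0).tolist(),X.mean(0))
w=cam('wrist');o=np.array([(200,160.5),(321,160.5),(197,80),(323,79)]);print(plane(w,o,58).round(0).tolist(), w['C'])
E
```

```text
[[481.0, -53.0, 58.0], [589.0, -358.0, 58.0], [468.0, -400.0, 58.0], [361.0, -95.0, 58.0]] [ 474.6849116  -226.40616648   58.        ]
[[512.0, -137.0, 58.0], [560.0, -278.0, 58.0], [440.0, -318.0, 58.0], [393.0, -174.0, 58.0]] [ 476.3037032  -226.85768408   58.        ]
[[386.0, -178.0, 58.0], [511.0, -135.0, 58.0], [362.0, -100.0, 58.0], [483.0, -57.0, 58.0]] [ 455.10549294 -116.68109009  393.83260877]
```

View pics/sidecrop.png

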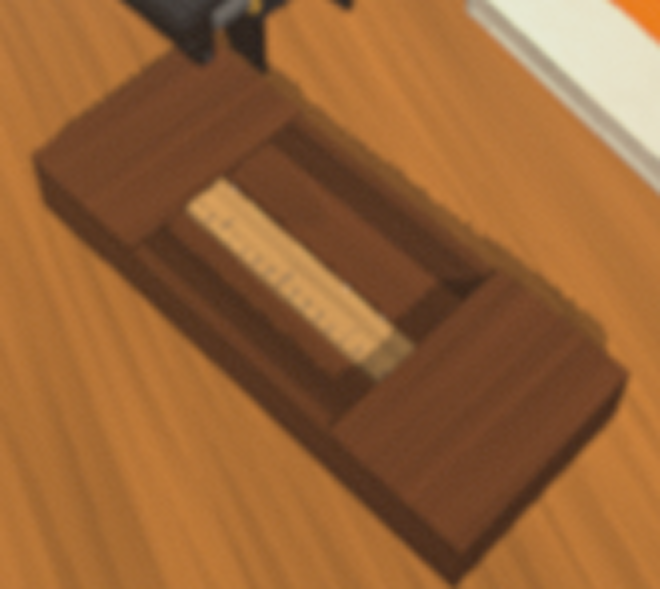

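```bash
python3 - <<'E'
from h import *
to([463.5,-193.6,9],19)
E
```

```text
shift [-17.1   3.5 215. ] turn 0.3 yaw now 19.3
```

```bash
python3 -m pendant '[[-17,3.5,50,0],[-17,3.5,100,0],[-17,3.5,140,0],[-17,3.5,140,0]]'; python3 - <<'E'
from h import *
c=cam('wrist');cv2.imwrite('pics/w2.png',c['pixels'][:,:,::-1])
to([463.5,-193.6,9],19)
E
```

```text
t: 3.68
eef_pos: [462.8, -191.7, 82.5]
tcp_rot: [-3.137, 0.004, 0.339]
ft_force: [0.2, 0.1, -0.5]
opening: 0.53
shift [-0.4  1.3 75.1] turn 0.4 yaw now 19.4
```

View pics/w2.png

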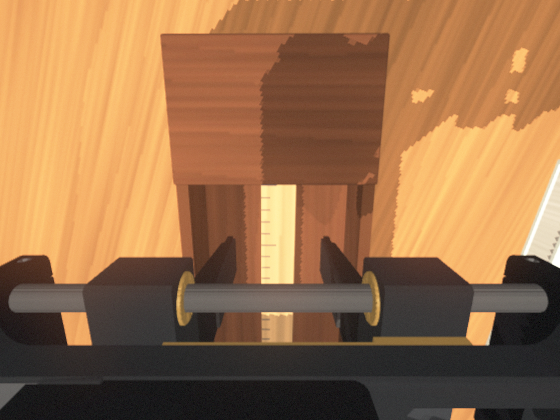

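```bash
python3 -m pendant '[[0,1,35,0],[0,1,65,0],[0,1,74,0],[0,1,74,0]]'; python3 -m pendant '[[0,0,0,0],[0,0,0,0],[0,0,0,0],[0,0,0,0]]' 1
```

```text
t: 4.22
eef_pos: [464.4, -193.2, 11.2]
tcp_rot: [-3.14, 0.001, 0.339]
ft_force: [-0.5, -0.2, -0.2]
opening: 0.532
t: 4.72
eef_pos: [464.7, -193.3, 11.8]
tcp_rot: [-3.141, 0.001, 0.339]
ft_force: [-0.5, 1.3, 7.3]
opening: 0.289
```

```bash
python3 -m pendant '[[0,0,-5,0],[0,0,-5,0],[0,10,-5,0],[0,20,-5,0],[0,20,-5,0]]'; python3 - <<'E'
from h import *
c=cam('wrist');cv2.imwrite('pics/w3.png',c['pixels'][:,:,::-1])
E
```

```text
t: 5.35
eef_pos: [471.7, -213.2, 16.7]
tcp_rot: [-3.141, 0.0, 0.338]
ft_force: [0.2, 1.0, -0.5]
opening: 0.289
```

View pics/w3.png

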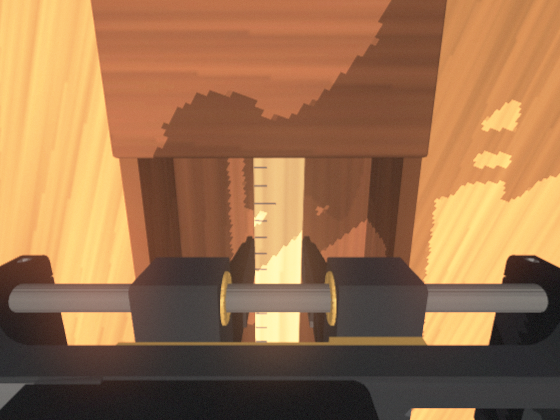

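```bash
python3 -m pendant '[[0,10,0,0],[0,18,0,0],[0,18,0,0]]'; python3 - <<'E'
from h import *
c=cam('wrist');cv2.imwrite('pics/w4.png',c['pixels'][:,:,::-1])
E
```

```text
t: 5.78
eef_pos: [477.5, -230.3, 16.6]
tcp_rot: [-3.141, 0.001, 0.337]
ft_force: [0.3, 0.5, -0.6]
opening: 0.292
```

View pics/w4.png

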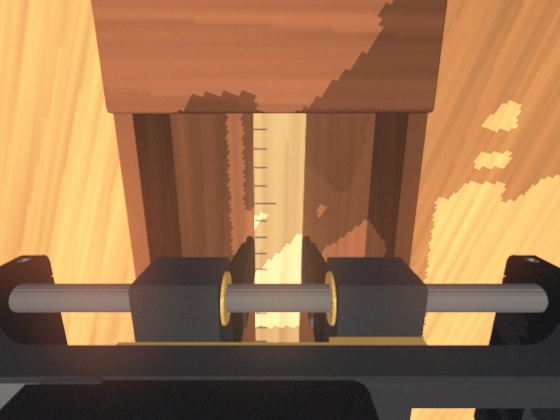

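```bash
python3 -m pendant '[[0,10,0,0],[0,17,0,0],[0,17,0,0]]'; python3 - <<'E'
from h import *
c=cam('wrist');cv2.imwrite('pics/w5.png',c['pixels'][:,:,::-1])
E
```

```text
t: 6.2
eef_pos: [483.1, -246.5, 16.5]
tcp_rot: [-3.141, 0.001, 0.337]
ft_force: [0.2, 0.3, -1.0]
opening: 0.286
```

View pics/w5.png

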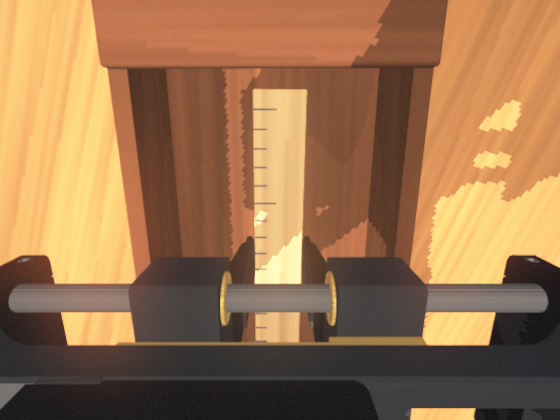

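```bash
python3 - <<'E'
from h import *
c=cam('wrist'); u=np.array([.333,-.943]);ctr=np.array([475.5,-226.6])
p,R,s=pose();print('grip',(p[:2]-ctr)@u)
print((plane(c,[[254,89],[307,90]],21)[:,:2]-ctr)@u,(plane(c,[[103,67],[439,67]],58)[:,:2]-ctr)@u)
E
```

```text
grip 20.592506041295483
[-70.68725219 -70.12791237] [-74.65594647 -74.22745759]
```

```bash
python3 -m pendant '[[0,0,5,0],[0,0,6,0]]'; python3 -m pendant '[[0,0,0,0],[0,0,0,0],[0,-30,0,0],[0,-60,0,0],[0,-73,0,0],[0,-73,0,0]]' 0.5;  python3 - <<'E'
from h import *
c=cam('wrist');cv2.imwrite('pics/w6.png',c['pixels'][:,:,::-1])
u=np.array([.333,-.943]);ctr=np.array([475.5,-226.6])
p,R,s=pose();print('grip',(p[:2]-ctr)@u)
E
```

```text
t: 6.55
eef_pos: [482.8, -245.8, 11.2]
tcp_rot: [-3.141, 0.001, 0.337]
ft_force: [-4.9, 2.7, 26.0]
opening: 0.294
t: 7.3
eef_pos: [458.9, -176.7, 11.3]
tcp_rot: [-3.141, 0.001, 0.338]
ft_force: [0.2, 0.1, 0.0]
opening: 0.502
grip -51.90972581314197
```

View pics/w6.png

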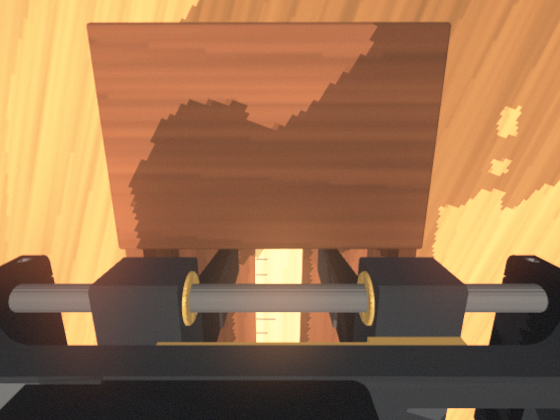

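```bash
python3 -m pendant '[[0,0,3,0],[0,0,3,0]]'; python3 -m pendant '[[0,0,0,0],[0,0,0,0],[0,0,0,0],[0,0,0,0]]' 1; python3 -m pendant '[[0,0,-10,0],[0,0,-20,0],[0,0,-30,0],[0,0,-30,0]]';python3 - <<'E'
from h import *
c=cam('side');im=c['pixels'][200:395,180:400,::-1]
cv2.imwrite('pics/s7.png',cv2.resize(im,None,fx=3,fy=3,interpolation=cv2.INTER_CUBIC))
E
```

```text
t: 7.6
eef_pos: [459.4, -177.9, 8.0]
tcp_rot: [3.142, 0.0, 0.337]
ft_force: [0.2, -1.0, 0.4]
opening: 0.498
t: 8.1
eef_pos: [459.4, -177.9, 8.0]
tcp_rot: [3.141, 0.0, 0.337]
ft_force: [-0.6, -0.0, -0.4]
opening: 0.287
t: 8.6
eef_pos: [459.8, -178.1, 39.0]
tcp_rot: [3.14, -0.001, 0.337]
ft_force: [-0.9, 0.0, -0.6]
opening: 0.291
```

View pics/s7.png

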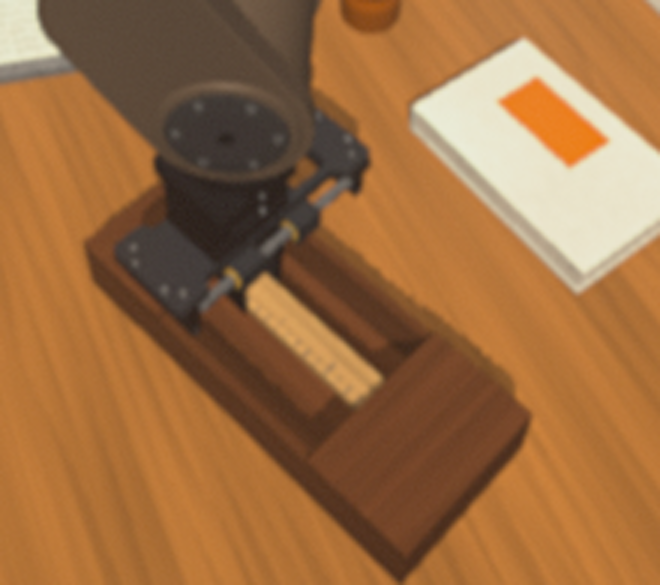

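```bash
python3 -m pendant '[[0,0,-5,0],[0,0,-10,0],[0,0,-10,0]]'; python3 -m pendant '[[0,0,-5,0],[0,0,-10,0],[0,0,-10,0]]';python3 - <<'E'
from h import *
c=cam('side');im=c['pixels'][200:395,180:400,::-1]
cv2.imwrite('pics/s8.png',cv2.resize(im,None,fx=3,fy=3,interpolation=cv2.INTER_CUBIC))
E
```

```text
t: 9.02
eef_pos: [459.4, -178.0, 48.7]
tcp_rot: [3.141, -0.0, 0.337]
ft_force: [-0.7, 0.4, -1.8]
opening: 0.291
t: 9.4
eef_pos: [459.5, -178.0, 59.1]
tcp_rot: [3.141, -0.001, 0.337]
ft_force: [-1.0, -0.0, -1.3]
opening: 0.29
```

View pics/s8.png

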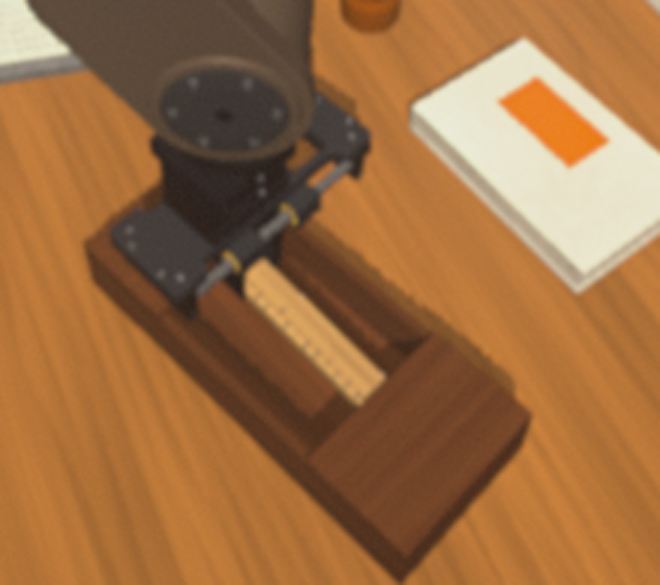

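```bash
python3 -m pendant '[[0,0,-10,0],[0,0,-20,0],[0,0,-30,0],[0,0,-40,0],[0,0,-46,0],[0,0,-46,0]]';python3 - <<'E'
from h import *
c=cam('side');im=c['pixels'][200:395,180:400,::-1]
cv2.imwrite('pics/s9.png',cv2.resize(im,None,fx=3,fy=3,interpolation=cv2.INTER_CUBIC))
E
```

```text
t: 10.2
eef_pos: [459.4, -177.9, 105.3]
tcp_rot: [3.14, -0.001, 0.337]
ft_force: [0.0, 1.0, -1.0]
opening: 0.291
```

View pics/s9.png

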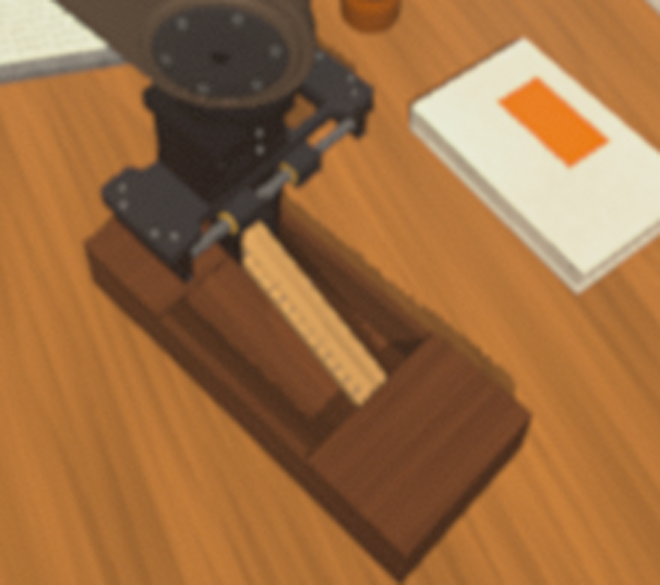

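```bash
python3 -m pendant '[[0,-15,0,0],[0,-35,0,0],[0,-55,0,0],[0,-72,0,0],[0,-72,0,0]]';python3 - <<'E'
from h import *
c=cam('side');im=c['pixels'][180:395,140:400,::-1]
cv2.imwrite('pics/s10.png',cv2.resize(im,None,fx=2.7,fy=2.7,interpolation=cv2.INTER_CUBIC))
E
```

```text
t: 10.88
eef_pos: [435.2, -108.6, 105.1]
tcp_rot: [3.141, -0.001, 0.339]
ft_force: [1.0, -0.6, -0.9]
opening: 0.292
```

View pics/s10.png

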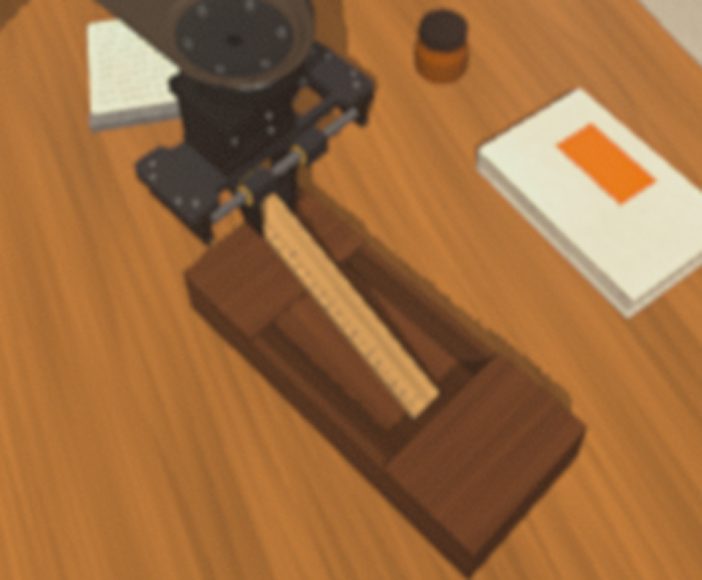

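```bash
python3 -m pendant '[[0,0,-30,0],[0,0,-65,0],[0,0,-100,0],[0,0,-130,0],[0,0,-130,0]]';python3 - <<'E'
from h import *
to([440,45,235],50);to([385,198,235],78)
c=cam('side')
cv2.imwrite('pics/s11.png',c['pixels'][:,:,::-1])
E
```

```text
t: 11.55
eef_pos: [436.4, -110.0, 236.8]
tcp_rot: [3.137, -0.004, 0.338]
ft_force: [0.8, -0.0, -0.3]
opening: 0.288
shift [  54.8 -145.     1.4] turn -30.6 yaw now 19.4
shift [  53.6 -307.6    0.7] turn -58.6 yaw now 19.4
```

View pics/s11.png

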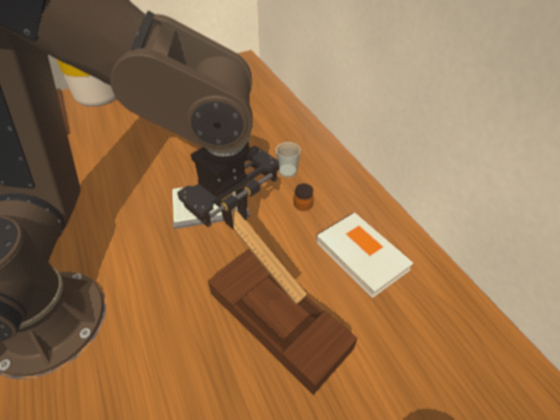

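The ruler is out and held, with the box still in place. Next I carry it to the pad.

```bash
python3 -m pendant '[[18,-48,0,-10],[36,-97,0,-20],[55,-145,0,-30],[55,-200,0,-40],[55,-255,0,-49],[54,-307,0,-58],[54,-307,0,-58.6]]';python3 - <<'E'
from h import *
to([385,198,100],78)
c=cam('top')
cv2.imwrite('pics/t12.png',cv2.resize(c['pixels'][150:380,100:400,::-1],None,fx=2.5,fy=2.5))
for m in vision.regions_of(c,'ruler')[:1]:
    v,u=np.nonzero(m['pixels']);print(m['confidence'],u.min(),u.max(),v.min(),v.max())
E
```

```text
t: 12.48
eef_pos: [383.5, 199.9, 233.4]
tcp_rot: [3.14, 0.002, 1.367]
ft_force: [-0.2, -0.5, -0.2]
opening: 0.291
shift [ -1.3   1.7 133.5] turn 0.3 yaw now 78.3
0.77 178 204 219 280
```

View pics/t12.png

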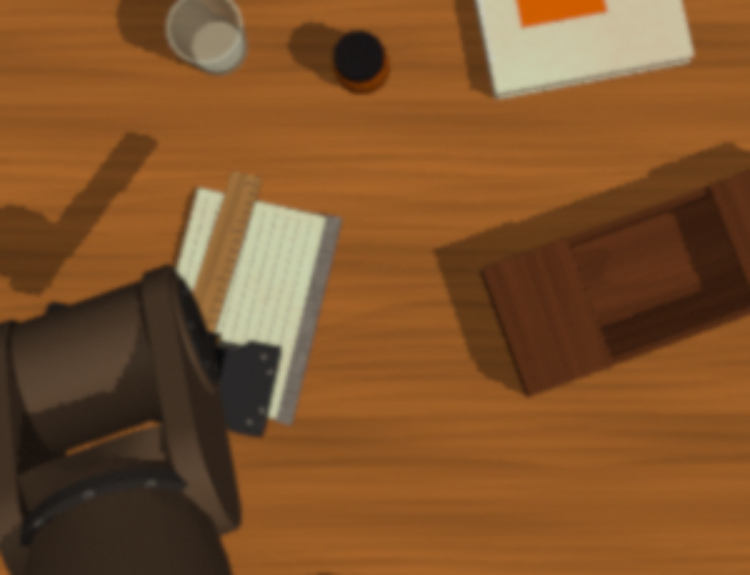

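```bash
python3 -m pendant '[[-1,2,45,0],[-1,2,90,0],[-1,2,125,0],[-1,2,125,0]]'; python3 -m pendant '[[0,0,12,0],[0,0,24,0],[0,0,36,0],[0,0,36,0]]'; python3 -m pendant '[[0,0,12,0],[0,0,24,0],[0,0,32,0],[0,0,32,0]]'
```

```text
t: 13.08
eef_pos: [386.1, 194.5, 106.9]
tcp_rot: [-3.139, 0.005, 1.358]
ft_force: [1.1, -0.5, -0.3]
opening: 0.293
t: 13.58
eef_pos: [386.1, 194.4, 70.4]
tcp_rot: [-3.139, 0.005, 1.358]
ft_force: [-0.2, 0.3, 1.0]
opening: 0.29
t: 14.08
eef_pos: [385.7, 194.2, 37.7]
tcp_rot: [-3.138, 0.006, 1.358]
ft_force: [-0.5, 0.4, 0.3]
opening: 0.29
```

```bash
python3 -m pendant '[[0,0,10,0],[0,0,19,0],[0,0,19,0]]'; python3 -m pendant '[[0,0,2,0],[0,0,3,0],[0,0,3,0]]'; python3 - <<'E'
from h import *
c=cam('side')
cv2.imwrite('pics/s13.png',cv2.resize(c['pixels'][120:280,130:350,::-1],None,fx=3,fy=3))
p,R,s=pose();print(s['joints'])
E
```

```text
t: 14.45
eef_pos: [385.4, 194.0, 18.0]
tcp_rot: [-3.137, 0.006, 1.358]
ft_force: [0.3, 0.5, 0.1]
opening: 0.291
t: 14.82
eef_pos: [385.4, 194.0, 15.1]
tcp_rot: [-3.137, 0.006, 1.358]
ft_force: [-0.1, -0.0, 0.9]
opening: 0.293
[ 0.31488716  0.5829963   2.1963037  -0.00818717  0.36921429 -1.03576057]
```

View pics/s13.png

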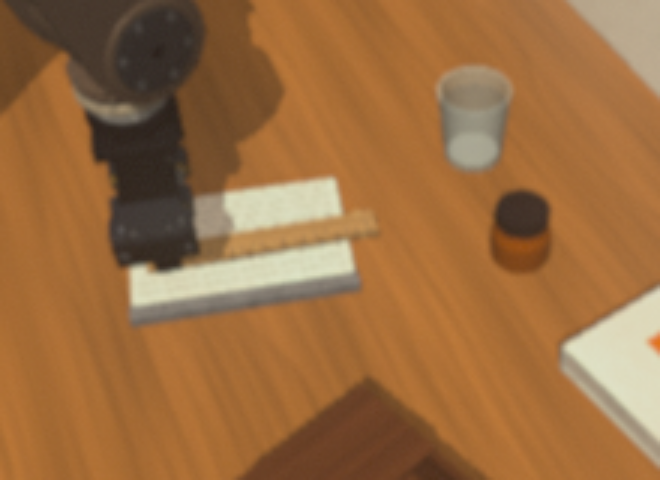

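```bash
python3 -m pendant '[[0,0,1,0],[0,0,1,0]]'; python3 -m pendant '[[0,0,0,0],[0,0,0,0],[0,0,0,0]]' 0.5; python3 - <<'E'
from h import *
c=cam('top')
for m in vision.regions_of(c,'ruler')[:1]:
    v,u=np.nonzero(m['pixels']);b=cv2.boxPoints(cv2.minAreaRect(np.c_[u,v].astype(np.float32)))
    print(plane(c,b,22).round(0).tolist())
p,R,s=pose();print(p,R[:,1])
E
```

```text
t: 15.12
eef_pos: [385.4, 194.0, 14.6]
tcp_rot: [-3.138, 0.006, 1.358]
ft_force: [-2.6, 0.7, 10.6]
opening: 0.291
t: 15.5
eef_pos: [385.4, 194.0, 14.5]
tcp_rot: [-3.137, 0.006, 1.358]
ft_force: [0.1, -0.4, -0.2]
opening: 0.493
[[448.0, 196.0, 22.0], [586.0, 166.0, 22.0], [579.0, 138.0, 22.0], [441.0, 168.0, 22.0]]
[385.44362661 193.98702724  14.4990392 ] [ 0.97749943 -0.21089706 -0.00415885]
```

```bash
python3 -m pendant '[[0,30,-1,0],[0,60,-1,0],[0,91,0,0],[0,91,0,0]]'; python3 -m pendant '[[0,0,0,0],[0,0,0,0],[0,0,0,0],[0,0,0,0]]' 1;  python3 -m pendant '[[0,0,-20,0],[0,0,-40,0],[0,0,-60,0],[0,0,-60,0]]'; python3 - <<'E'
from h import *
to([453,185,75],78)
c=cam('top')
cv2.imwrite('pics/t14.png',cv2.resize(c['pixels'][150:380,100:400,::-1],None,fx=2.5,fy=2.5))
c=cam('wrist')
cv2.imwrite('pics/w14.png',c['pixels'][:,:,::-1])
E
```

```text
t: 16.1
eef_pos: [476.0, 174.4, 13.9]
tcp_rot: [-3.139, 0.005, 1.357]
ft_force: [-0.4, -0.6, -0.1]
opening: 0.499
t: 16.6
eef_pos: [475.7, 174.5, 14.0]
tcp_rot: [-3.138, 0.005, 1.357]
ft_force: [-0.1, -0.4, -1.2]
opening: 0.292
t: 17.1
eef_pos: [476.4, 175.0, 74.9]
tcp_rot: [-3.141, 0.004, 1.357]
ft_force: [0.5, -0.1, 0.0]
opening: 0.292
shift [  4.8 -25.   -0.1] turn -0.2 yaw now 77.8
```

View pics/t14.png

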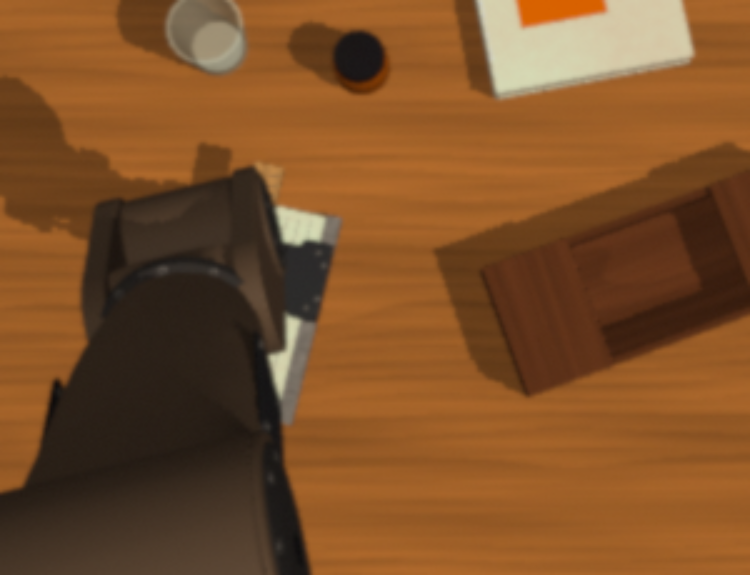

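View pics/w14.png

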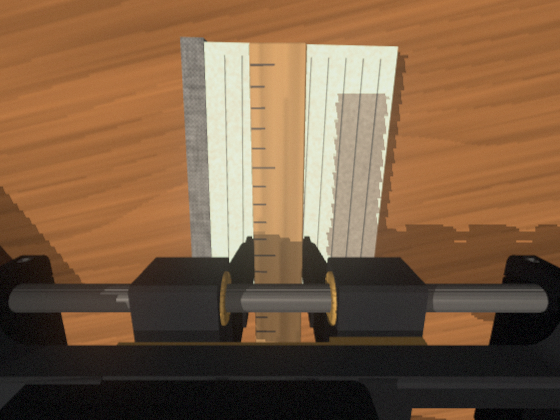

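```bash
python3 -m pendant '[[2,-12,0,0],[5,-25,0,0],[5,-25,0,0],[5,-25,0,0]]'; python3 - <<'E'
from h import *
c=cam('wrist');cv2.imwrite('pics/w15.png',c['pixels'][:,:,::-1])
p,R,s=pose();g=p[:2];y=R[:2,1]
e=p+np.outer([109,111],[0,0,0])
for dz in(-15,0,8,20,30):
    print(dz,proj(c,p+R@np.array([0,-110,-dz])).round(0),end=' ')
print()
c=cam('side');cv2.imwrite('pics/s15.png',cv2.resize(c['pixels'][100:280,120:390,::-1],None,fx=2.8,fy=2.8))
pe=[p+R@np.array([0,k,-8]) for k in(-110,110)]
print(p,s['qvel'].round(3),(proj(c,np.array(pe))-[120,100])*2.8)
E
```

```text
t: 17.7
eef_pos: [452.5, 185.2, 73.6]
tcp_rot: [-3.139, 0.005, 1.358]
ft_force: [-0.2, 0.5, 0.9]
opening: 0.291
-15 [[278.  58.]] 0 [[278.  51.]] 8 [[278.  47.]] 20 [[278.  41.]] 30 [[278.  34.]] 
[452.58697336 185.05281367  73.62696477] [-0.004 -0.    -0.001 -0.001  0.001  0.002] [[127.65864902 252.01479854]
 [352.69804062 216.50351144]]
```

View pics/w15.png

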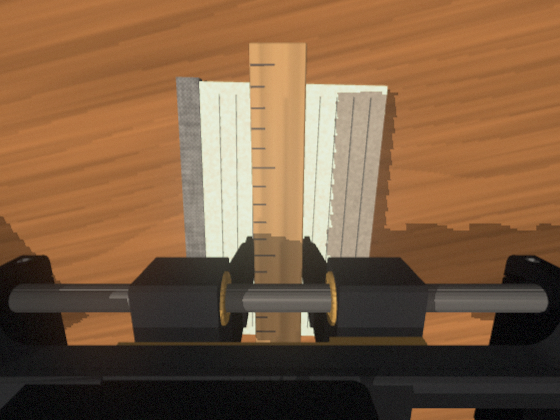

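View pics/s15.png

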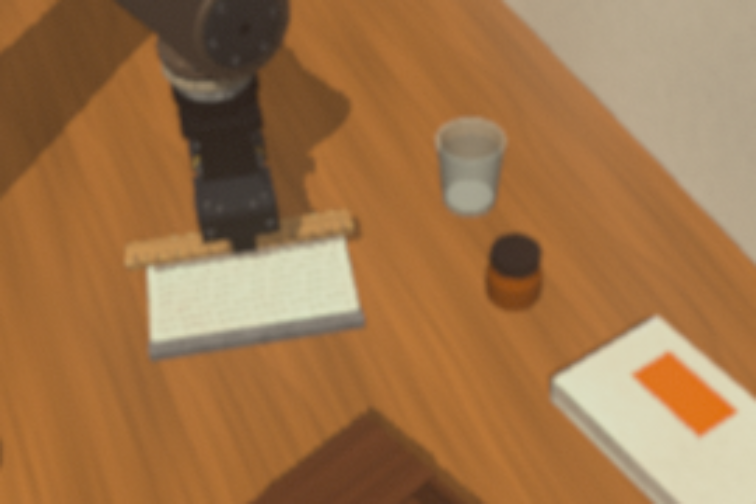

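```bash
python3 -c "
from cell import job;print(job.job_done())"
```

```text
the job is handed in; nothing more can be done
None
```

The ruler is out of the box and held level over the middle of the writing pad, and I handed the job in at about 18 s with the grip still closed. No verdict was reported.

**What I did:**
1. I slid the ruler about 55 mm along the box so one end cleared its cover.
2. I regripped near that end and lifted it. The opposite cover tilted the ruler in the jaws with only about 1–2 N of force.
3. I drew it out end first and carried it to the pad.
4. I laid it flat there and regripped it at its middle.
5. I lifted it again and centred it over the pad.

**Last checks:**
- **Position:** the gripper stood at (452.5, 185, 73.6) mm, against a pad centre measured at about (453, 185) mm. That puts the ruler about 65 mm above the pad.
- **Level and aligned:** in the side picture both ends fell where a level ruler should show, and it lay along the pad's lines.
- **Held and still:** the jaws were stopped at 28 mm, the ruler's width, and the arm was at rest.
- **Bystanders:** the box, ink bottle, glass and book looked unmoved in the pictures. I did not measure their displacement in numbers.

**Disagreements and surprises:**
- The wrist picture put the ruler's end about 5 pixels off the level prediction. That fits the uncertainty of a few mm in where it is gripped.
- The wrist force briefly reached 26 N when I set the ruler back on the box floor, and about 11 N when I pressed it onto the pad.

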